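# Set up a board and bring the desoldering pump to its joint

### The arm

A 7-joint arm with a two-finger parallel gripper is mounted at the origin on the work surface. World frame = base frame: x ahead of the robot, y to its left, z up, the work surface at z = 0. Lengths are in mm, angles in rad, forces in N, time in s.
With the tool pointing down it reaches from about 400 to 875 mm from the base axis. Payload 4.4 kg.
Tool frame: the origin (TCP) lies between the finger pads; the fingertips stand 22 mm ahead of it and the grasp point (between the pads) lies 3 mm ahead of it; z points along the fingers, y is the line along which they close (so a half turn about z gives the same grasp; the last joint's range is limited). The gripper opens to 85 mm and grips with 20 to 120 N. Pads are 22 mm wide; open, the fingers measure 114 mm over their backs; the gripper's body (76 mm by 85 mm) begins 54 mm behind the grasp point. The pads swing forward as they close: fully open they stand 13 mm farther back than shut.
Start: joints at [-1.357, 0.628, 0.038, 1.517, -0.027, 0.996, -0.02], TCP at [179.482, 624.743, 253.313] pointing down, gripper open.
Joint ranges: [-3.06, 3.06], [-0.37, 2.12], [-1.25, 1.32], [0.18, 2.47], [-1.1, 4.24], [0.23, 1.98], [-2.94, 2.94]. Speed limits (rad/s): [2.57, 2.57, 3.14, 3.14, 3.14, 3.14, 3.14].

### API

Orientations are given as [roll, pitch, yaw] about the fixed x, y, z axes, in that order (R = Rz(yaw) Ry(pitch) Rx(roll)).
In Python, from cell import ctrl gives the robot as it stands.
- The arm moves only by the tool step_arm, never from a script. Its argument "plan" is a list of rows, each an object of numbers: "dx", "dy", "dz": the shift along the tool's x, y, z scaled (see below); "ax", "ay", "az": the turn, a rotation vector about the tool's x, y, z scaled (see below); "gripper": the opening, from 0 (shut) to 1 (fully open). A call has 1 to 20 rows; each row shifts and turns the commanded pose from where the row before left it, along the tool's axes as they then stand; what a row does not reach is not made up. The controller multiplies each number of a shift by 0.3 m and each number of a turn by 90 degrees. A row lasts 1/8 s, in which the tool goes at most 62.5 mm and 10.7 degrees, less where a joint would pass 70% of its speed; a pose out of reach is approached as far as the arm can. A call with a number of a shift or a turn outside -1 to 1 is refused whole. A call with a gripper value outside its range is refused whole. The fingers move at their own pace and stop on an object; the grip force is fixed at half the most. Time passes only in rows, so rows that do not move let the fingers close. It gives the time, the measured TCP pose, the force, the opening and the grip force at its end, in the units of the state.
- ctrl.read_state(): the state, without advancing time (a new reading comes with each control period).
- ctrl.get_image(name): name is "side" or "top" or "wrist"; returns a dict with "color" (384x512x3 uint8, red, green, blue), "range_z" (384x512 float32, mm along the optical axis (not along the pixel's ray), 0 where there is no reading), "fx", "fy", "cx", "cy" (pixels), "T" (4x4, takes a point from camera to world coordinates); the wrist camera has in their place "T_tool_cam" (4x4, takes a point from camera to tool coordinates, whose origin is the TCP and whose axes are the flange's). Camera axes: x right, y down, z forward; pixel columns grow to the right and rows downward; lengths in mm; the calibration is good to about 2 mm. A picture is of the moment at which its call begins: read the wrist's pose just before it.
- ctrl.finish_job(): hands the job in; it is judged then, once.
The state is a dict: "clock": time; "qpos": joint angles; "qd": joint speeds; "tau": joint torques, N m; "eef_pos": TCP position; "tool_rot": TCP orientation; "force": force on the tool from outside, world axes, zero at the start; "torque": the same for the moment, N m; "width": finger opening in mm; "gripper_force": force on a finger pad.
Only numpy, scipy, OpenCV 4.12 (cv2) and the standard library are available. Lean on these libraries where they do the work, as an engineer would, in place of code of your own. Each camera call takes 0.05 s, during which the arm holds its last target. There are 200 camera calls.

### The job

Set the green circuit board, face up, on the sloped orange rest, lying flat and straight with its edge down at the lower lip; set it down rather than dropping it, and let go of it. Then draw the blue desoldering pump up out of its stand and tilt it square to the board's face, and finish while still holding it there in the gripper, its nozzle about 15 mm off the ringed solder joint and pointing at it, the pump touching nothing else. Leave the other things on the bench where they are.

Things in the scene. Friction and masses are not known exactly. Their poses are not given: they have to be found in the camera images.
- board_center (a point): the centre (half-way up) of the loose circuit board: a green board filling a black tray, 80 x 50 x 14 mm (x, y, z), lying face up on the bench at the start, 0.11 kg. z is the normal of its component face; parts on the face stand up to 11 mm higher, all inside the outline; the tray's plain sides can be gripped across the 50 mm width (y)
- joint_spot (a point): the solder joint to be worked on: a bright dot in a white and red ring 18 mm across, at the end away from the tall parts, on the board's green face, 22 mm along the board's +x from its centre and 8 mm above the centre; axes as the board's
- deck: the board rest's fixed orange deck, a strip 34 mm wide (y), narrower than the board, on thin posts. Origin on its upper face, mid-way along, 75 mm above the bench; x runs up the slope (30 degrees), z is the face's normal, leaning roughly to the robot's left (+y). The lower lip, 10 mm high, has its inner side at x = -42 mm; upper end x = +42 mm. Below it a dark foot 120 x 90 x 10 mm
- stand: the fixed tool stand. Origin on the bench, on the axis of its upright aluminium socket: 38 mm across outside, 26 mm inside, top 76 mm and inner floor 16 mm above the bench. Dark foot plate 90 x 110 x 12 mm with its middle 15 mm along +y; on it at x -15, y +48 mm a tip-cleaner cup 40 mm across, top at 36 mm
- pump_center (a point): the middle of the loose desoldering pump, a blue cylinder 20 mm across and 162 mm long in all, standing nozzle down in the stand's socket, 0.07 kg; z runs along it from the nozzle (z = -81 mm) to the yellow plunger knob (top at z = +81 mm). The blue barrel reaches from z = -59 to +53 mm, then come a black cap 22 mm across up to z = +63 mm and the knob, 18 mm across
- pump_tip (a point): the open end of the pump's white nozzle (7 mm across for its last 12 mm, 12 mm across for the next 12 mm), 81 mm below the pump's middle along its own axis
- reel: red-flanged solder reel standing on end, 60 mm across, 42 mm tall; a bystander; origin under its centre
- tape: black roll of tape lying flat, 68 mm across, 18 mm tall; a bystander; origin under its centre
- pliers: orange-handled pliers lying flat, about 175 mm long, 10 mm tall, working end along +x; origin near the middle; a bystander
- cutters: red-handled cutters lying flat, about 175 mm long, 10 mm tall, working end along +x; origin near the middle; a bystander
- driver: screwdriver lying flat, 170 mm long, along its x axis; a bystander
- meter: yellow hand-held meter lying on its back, 150 x 75 x 43 mm (x, y, z); a bystander; origin under its centre
- flux: amber jar of flux, 44 mm across, 75 mm tall; a bystander; origin under its centre

How it is judged:
By the outcome, as a careful person would: the job done as asked, in the order asked, and still so for the second after the job is handed in, while the arm keeps its last pose, push and grip.
It also fails if it takes over 58 s, if anything falls off the work surface, if the arm or the gripper's body presses on something with over 40 N, if the wrist force passes 120 N, or if a joint passes its speed limit or range.

## Working session

There is one attempt and no reset: what is moved stays moved. The work goes in short steps, Python scripts to look and compute and a tool call to move; the robot and the scene stay as the last step left them, time stands still between calls to the robot, and variables do not carry over. Pictures are saved under pics/ and viewed, at most 12 in all, crops included, and the job is handed in when it is done.

Besides the shell and the picture viewer there is one more tool, called after "Request:" in YAML: its name, and indented under it one key for each argument. step_arm: Moves the arm, as the interface text tells. Shifts and turns lie within -1 to 1; 1 stands for 0.3 m of shift or 90 degrees of turn. Its arguments: {"type":"object","properties":{"plan":{"type":"array"}},"required":["plan"]}

```bash
mkdir -p pics; ls
python3 - <<'E'
from cell import ctrl
import cv2,pickle
s=ctrl.read_state();print(s)
d={}
for n in("top","side"):
    im=ctrl.get_image(n);d[n]=im;cv2.imwrite(f"pics/{n}0.png",im["color"][:,:,::-1]);print(n,im["fx"],im["cx"],im["cy"],im["T"].round(3).tolist())
pickle.dump(d,open("d0.pkl","wb"))
E
```

```text
pics
{'clock': 0.0, 'qpos': array([-1.35680806,  0.62933622,  0.03843848,  1.51836086, -0.02700303,
        0.99632948, -0.0200039 ]), 'qd': array([ 0.00081712,  0.00031685,  0.00190908,  0.00074114,  0.00047365,
       -0.00126386, -0.00044759]), 'tau': array([ 7.68112259e-04, -5.63413203e+01,  1.22631602e+00, -1.93444204e+01,
        1.10039275e-02,  1.03064929e-02,  9.46803084e-06]), 'eef_pos': array([179.30513088, 624.16673434, 252.39770754]), 'tool_rot': array([-3.13967671e+00,  2.03046854e-05,  2.86180183e+00]), 'force': array([0.25567961, 0.11804767, 0.27150633]), 'torque': array([ 0.02804641, -0.0447955 ,  0.04370098]), 'gripper_force': 0.0, 'width': 85.38077088852805}
top 412.3925875719742 259.58711372311427 196.9228474418656 [[0.017, -0.977, 0.212, 341.922], [-1.0, -0.018, -0.0, -2.638], [0.004, -0.212, -0.977, 1359.362], [0.0, 0.0, 0.0, 1.0]]
side 373.84431980297 252.42632928346217 191.10705123695195 [[-0.995, -0.043, 0.084, 513.785], [-0.095, 0.506, -0.858, 984.494], [-0.006, -0.862, -0.507, 675.553], [0.0, 0.0, 0.0, 1.0]]
```

View pics/top0.png

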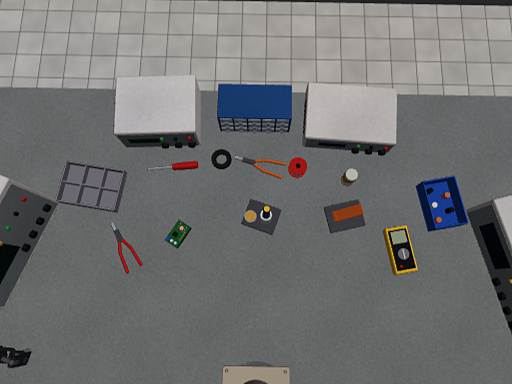

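View pics/side0.png

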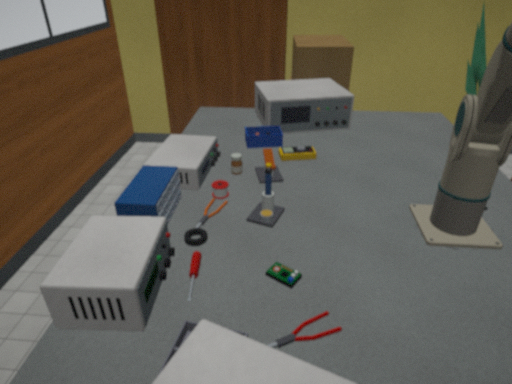

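The top view shows the board at (178,234), the stand with the pump at (262,215) and the orange rest at (346,213). Bystanders lie well clear of all three. Next I'll get rough positions from the depth.

```bash
cat > h.py <<'E'
import numpy as np,cv2,pickle
from scipy.spatial.transform import Rotation as R
from cell import ctrl
def tool():
    s=ctrl.read_state();T=np.eye(4);T[:3,:3]=R.from_euler("xyz",s["tool_rot"]).as_matrix();T[:3,3]=s["eef_pos"];return T
def snap(n,png=None):
    T=tool();im=ctrl.get_image(n)
    if n=="wrist": im["T"]=T@im["T_tool_cam"]
    if png: cv2.imwrite("pics/"+png,im["color"][:,:,::-1])
    return im
def cloud(im):
    v,u=np.mgrid[:384,:512];z=im["range_z"]
    p=np.stack([(u-im["cx"])*z/im["fx"],(v-im["cy"])*z/im["fy"],z],-1)
    return p@im["T"][:3,:3].T+im["T"][:3,3]
def ray(im,uv,h):
    uv=np.atleast_2d(uv);d=np.c_[(uv[:,0]-im["cx"])/im["fx"],(uv[:,1]-im["cy"])/im["fy"],np.ones(len(uv))]@im["T"][:3,:3].T
    o=im["T"][:3,3];return o+d*((h-o[2])/d[:,2:])
def hsv(im): return cv2.cvtColor(im["color"],cv2.COLOR_RGB2HSV)
def mask(im,lo,hi,box=None):
    m=cv2.inRange(hsv(im),lo,hi)
    if box: k=np.zeros_like(m);k[box[1]:box[3],box[0]:box[2]]=1;m*=k
    return m
def delta(T,pos,Rm):
    """shift and turn from tool pose T to target, in tool axes and units"""
    d=T[:3,:3].T@(np.array(pos)-T[:3,3])/300; r=R.from_matrix(T[:3,:3].T@Rm).as_rotvec()/(np.pi/2)
    return d.round(4),r.round(4)
E
python3 - <<'E'
from h import *
d=pickle.load(open("d0.pkl","rb"));im=d["top"];P=cloud(im)
def rep(n,m):
    q=P[(m>0)&(im["range_z"]>0)];r=cv2.minAreaRect(q[:,:2].astype(np.float32));print(n,len(q),q.mean(0).round(1),q.min(0).round(),q.max(0).round(),r);return q
rep("board",mask(im,(45,80,30),(85,255,255),(155,210,200,255)))
q=rep("deck",mask(im,(5,150,80),(15,255,255),(320,195,370,235)))
c=q.mean(0);_,_,V=np.linalg.svd(q-c);print(V.round(3))
rep("foot",((P[...,2]>5)&(P[...,2]<15)&(cv2.rectangle(np.zeros((384,512),np.uint8),(318,190),(372,240),1,-1)>0)))
rep("sfoot",((P[...,2]>7)&(P[...,2]<17)&(cv2.rectangle(np.zeros((384,512),np.uint8),(235,190),(290,240),1,-1)>0)))
rep("knob",mask(im,(20,120,100),(35,255,255),(255,200,275,225)))
print(ctrl.get_image("wrist")["T_tool_cam"].round(3).tolist())
E
```

```text
board 243 [507.7 262.7  14.3] [462. 226.   3.] [551. 302.  33.] ((506.6907958984375, 264.1327209472656), (48.265254974365234, 78.33318328857422), 57.11695861816406)
deck 329 [ 575.7 -281.9   72. ] [ 552. -340.    4.] [ 600. -235.   99.] ((577.58837890625, -288.2178039550781), (33.587459564208984, 102.80282592773438), 13.978302001953125)
[[ 0.208 -0.839  0.503]
 [-0.333 -0.544 -0.77 ]
 [-0.92   0.007  0.393]]
foot 693 [ 573.  -281.9    9.5] [ 495. -381.    5.] [ 665. -198.   15.] ((579.9320068359375, -289.45343017578125), (168.76266479492188, 184.16310119628906), 0.8660208582878113)
sfoot 573 [570.3 -12.1  12.2] [ 493. -105.    7.] [659.  76.  17.] ((576.1614990234375, -15.318244934082031), (165.4051055908203, 179.06971740722656), 1.763847827911377)
knob 31 [564.2 -23.5 177. ] [557. -31. 154.] [571. -16. 182.] ((564.0680541992188, -23.735349655151367), (14.683015823364258, 14.582310676574707), 0.5675428509712219)
[[0.001, -0.956, -0.292, 74.837], [1.0, 0.001, -0.0, -0.528], [0.001, -0.292, 0.956, -119.612], [0.0, 0.0, 0.0, 1.0]]
```

Request:
step_arm:
  plan:
    - {"dx": -0.14, "dy": -0.091}
    - {"dx": -0.14, "dy": -0.091}
    - {"dx": -0.14, "dy": -0.091}
    - {"dx": -0.14, "dy": -0.091}
    - {"dx": -0.14, "dy": -0.091}
    - {"dx": -0.14, "dy": -0.091}
    - {"dx": -0.14, "dy": -0.091}
    - {"dx": -0.14, "dy": -0.091}
    - {"dx": -0.14, "dy": -0.091}
    - {"az": 0.095}
    - {"az": 0.095}
    - {"dz": 0}

```text
invalid input
```

Run:
```python
from h import *
im=snap("wrist","w1.png");pickle.dump(im,open("w1.pkl","wb"));print(tool().round(3).tolist(),im["fx"])
P=cloud(im);m=mask(im,(45,80,30),(85,255,255))
# board incl. tray: everything above 8mm
k=((P[...,2]>9)&(P[...,2]<17)&(np.linalg.norm(P[...,:2]-[507,264],axis=-1)<70)).astype(np.uint8)
q=P[k>0];print(len(q),np.median(q[:,2]),cv2.minAreaRect(q[:,:2].astype(np.float32)))
c,_=cv2.findContours(m,cv2.RETR_EXTERNAL,2);c=max(c,key=cv2.contourArea);w=ray(im,c[:,0].astype(float),14);print("green",cv2.minAreaRect(w[:,:2].astype(np.float32)),cv2.boundingRect(c))
```

```text
[[-0.961, 0.276, -0.0, 179.404], [0.276, 0.961, -0.001, 624.379], [-0.0, -0.001, -1.0, 252.731], [0.0, 0.0, 0.0, 1.0]] 273.9645847741912
168 12.978313188653914 ((473.0177307128906, 273.1298828125), (42.32386016845703, 21.398618698120117), 82.26870727539062)
green ((472.0951232910156, 277.961669921875), (37.7208251953125, 20.67388153076172), 74.16957092285156) (103, 374, 22, 10)
```

View pics/w1.png

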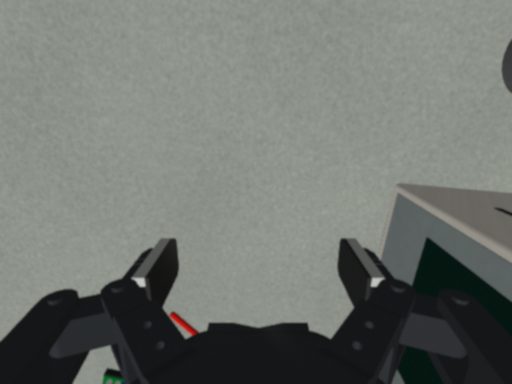

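The arm did not move, because the plan was refused. This picture shows only bench, with the gripper fingers at the bottom. I'll resend with every key in each row.

Request:
step_arm:
  plan:
    - {"dx": -0.14, "dy": -0.091, "dz": 0, "ax": 0, "ay": 0, "az": 0, "gripper": 1}
    - {"dx": -0.14, "dy": -0.091, "dz": 0, "ax": 0, "ay": 0, "az": 0, "gripper": 1}
    - {"dx": -0.14, "dy": -0.091, "dz": 0, "ax": 0, "ay": 0, "az": 0, "gripper": 1}
    - {"dx": -0.14, "dy": -0.091, "dz": 0, "ax": 0, "ay": 0, "az": 0, "gripper": 1}
    - {"dx": -0.14, "dy": -0.091, "dz": 0, "ax": 0, "ay": 0, "az": 0, "gripper": 1}
    - {"dx": -0.14, "dy": -0.091, "dz": 0, "ax": 0, "ay": 0, "az": 0, "gripper": 1}
    - {"dx": -0.14, "dy": -0.091, "dz": 0, "ax": 0, "ay": 0, "az": 0, "gripper": 1}
    - {"dx": -0.14, "dy": -0.091, "dz": 0, "ax": 0, "ay": 0, "az": 0, "gripper": 1}
    - {"dx": -0.14, "dy": -0.091, "dz": 0, "ax": 0, "ay": 0, "az": 0, "gripper": 1}
    - {"dx": 0, "dy": 0, "dz": 0, "ax": 0, "ay": 0, "az": 0.095, "gripper": 1}
    - {"dx": 0, "dy": 0, "dz": 0, "ax": 0, "ay": 0, "az": 0.095, "gripper": 1}
    - {"dx": 0, "dy": 0, "dz": 0, "ax": 0, "ay": 0, "az": 0, "gripper": 1}

```text
clock: 1.7
eef_pos: [474.9, 284.1, 253.2]
tool_rot: [-3.141, 0.0, 2.565]
force: [0.4, 0.0, -0.1]
width: 85.2
gripper_force: 0.0
```

Run:
```python
from h import *
im=snap("wrist","w2.png");pickle.dump(im,open("w2.pkl","wb"))
P=cloud(im);m=mask(im,(45,80,30),(85,255,255))
k=((P[...,2]>9)&(P[...,2]<17)&(np.linalg.norm(P[...,:2]-[507,264],axis=-1)<70)).astype(np.uint8)
q=P[k>0];print(len(q),np.median(q[:,2]),cv2.minAreaRect(q[:,:2].astype(np.float32)))
c,_=cv2.findContours(m,cv2.RETR_EXTERNAL,2);c=max(c,key=cv2.contourArea);w=ray(im,c[:,0].astype(float),14);print("green",cv2.minAreaRect(w[:,:2].astype(np.float32)),cv2.boundingRect(c))
```

```text
1766 13.20173433097338 ((506.9358825683594, 262.8548583984375), (49.67120361328125, 80.377685546875), 58.05157470703125)
green ((505.19744873046875, 263.8942565917969), (46.40016555786133, 77.97380828857422), 58.0506591796875) (241, 163, 35, 55)
```

View pics/w2.png

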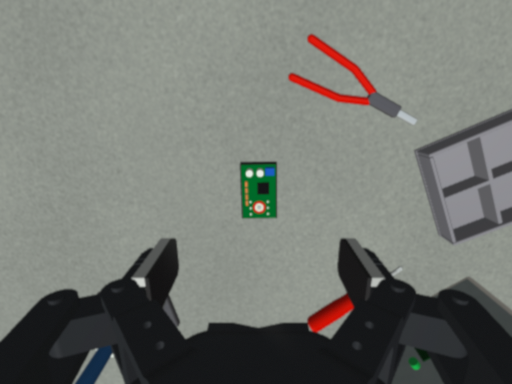

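The ringed joint is at (259,207), the end toward tool −x. The board's centre is about (506.5, 263), with its long axis at 148°. I'll descend and grip.

Request:
step_arm:
  plan:
    - {"dx": -0.127, "dy": -0.002, "dz": 0, "ax": 0, "ay": 0, "az": -0.012, "gripper": 1}
    - {"dx": 0, "dy": 0, "dz": 0.13, "ax": 0, "ay": 0, "az": 0, "gripper": 1}
    - {"dx": 0, "dy": 0, "dz": 0.13, "ax": 0, "ay": 0, "az": 0, "gripper": 1}
    - {"dx": 0, "dy": 0, "dz": 0.13, "ax": 0, "ay": 0, "az": 0, "gripper": 1}
    - {"dx": 0, "dy": 0, "dz": 0.13, "ax": 0, "ay": 0, "az": 0, "gripper": 1}
    - {"dx": 0, "dy": 0, "dz": 0.13, "ax": 0, "ay": 0, "az": 0, "gripper": 1}
    - {"dx": 0, "dy": 0, "dz": 0.06, "ax": 0, "ay": 0, "az": 0, "gripper": 1}
    - {"dx": 0, "dy": 0, "dz": 0.04, "ax": 0, "ay": 0, "az": 0, "gripper": 1}
    - {"dx": 0, "dy": 0, "dz": 0.026, "ax": 0, "ay": 0, "az": 0, "gripper": 1}
    - {"dx": 0, "dy": 0, "dz": 0, "ax": 0, "ay": 0, "az": 0, "gripper": 1}
    - {"dx": 0, "dy": 0, "dz": 0, "ax": 0, "ay": 0, "az": 0, "gripper": 0}
    - {"dx": 0, "dy": 0, "dz": 0, "ax": 0, "ay": 0, "az": 0, "gripper": 0}
    - {"dx": 0, "dy": 0, "dz": 0, "ax": 0, "ay": 0, "az": 0, "gripper": 0}
    - {"dx": 0, "dy": 0, "dz": 0, "ax": 0, "ay": 0, "az": 0, "gripper": 0}
    - {"dx": 0, "dy": 0, "dz": 0, "ax": 0, "ay": 0, "az": 0, "gripper": 0}
    - {"dx": 0, "dy": 0, "dz": 0, "ax": 0, "ay": 0, "az": 0, "gripper": 0}

```text
clock: 3.75
eef_pos: [507.0, 263.2, 21.6]
tool_rot: [3.14, 0.001, 2.582]
force: [-0.5, 0.2, 6.1]
width: 48.2
gripper_force: 62.3
```

Request:
step_arm:
  plan:
    - {"dx": 0, "dy": 0, "dz": -0.05, "ax": 0, "ay": 0, "az": 0, "gripper": 0}
    - {"dx": 0, "dy": 0, "dz": -0.14, "ax": 0, "ay": 0, "az": 0.098, "gripper": 0}
    - {"dx": 0, "dy": 0, "dz": -0.15, "ax": 0, "ay": 0, "az": 0.098, "gripper": 0}
    - {"dx": 0, "dy": 0, "dz": -0.15, "ax": 0, "ay": 0, "az": 0.098, "gripper": 0}
    - {"dx": 0, "dy": 0, "dz": -0.15, "ax": 0, "ay": 0, "az": 0.098, "gripper": 0}
    - {"dx": 0, "dy": 0, "dz": -0.14, "ax": 0, "ay": 0, "az": 0.098, "gripper": 0}
    - {"dx": -0.14, "dy": -0.046, "dz": 0, "ax": 0, "ay": 0, "az": 0, "gripper": 0}
    - {"dx": -0.14, "dy": -0.046, "dz": 0, "ax": 0, "ay": 0, "az": 0, "gripper": 0}
    - {"dx": -0.14, "dy": -0.046, "dz": 0, "ax": 0, "ay": 0, "az": 0, "gripper": 0}
    - {"dx": -0.14, "dy": -0.046, "dz": 0, "ax": 0, "ay": 0, "az": 0, "gripper": 0}
    - {"dx": -0.14, "dy": -0.046, "dz": 0, "ax": 0, "ay": 0, "az": 0, "gripper": 0}
    - {"dx": -0.14, "dy": -0.046, "dz": 0, "ax": 0, "ay": 0, "az": 0, "gripper": 0}
    - {"dx": -0.14, "dy": -0.046, "dz": 0, "ax": 0, "ay": 0, "az": 0, "gripper": 0}
    - {"dx": -0.14, "dy": -0.046, "dz": 0, "ax": 0, "ay": 0, "az": 0, "gripper": 0}
    - {"dx": -0.14, "dy": -0.046, "dz": 0, "ax": 0, "ay": 0, "az": 0, "gripper": 0}
    - {"dx": -0.14, "dy": -0.046, "dz": 0, "ax": 0, "ay": 0, "az": 0, "gripper": 0}
    - {"dx": -0.14, "dy": -0.046, "dz": 0, "ax": 0, "ay": 0, "az": 0, "gripper": 0}
    - {"dx": -0.14, "dy": -0.046, "dz": 0, "ax": 0, "ay": 0, "az": 0, "gripper": 0}
    - {"dx": -0.14, "dy": -0.046, "dz": 0, "ax": 0, "ay": 0, "az": 0, "gripper": 0}
    - {"dx": 0, "dy": 0, "dz": 0, "ax": 0, "ay": 0, "az": 0, "gripper": 0}

```text
clock: 6.25
eef_pos: [461.3, -314.5, 255.5]
tool_rot: [-3.142, 0.003, 1.806]
force: [-0.4, 1.0, -0.8]
width: 48.2
gripper_force: 62.3
```

Run:
```python
from h import *
im=snap("wrist","w3.png");pickle.dump(im,open("w3.pkl","wb"));T=tool();print(T.round(3).tolist())
P=cloud(im)
m=(mask(im,(5,130,60),(17,255,255))>0)&(np.linalg.norm(P[...,:2]-[576,-285],axis=-1)<90)&(P[...,2]>40)
q=P[m];print(len(q),q.mean(0))
for _ in range(4):
    c=q.mean(0);_,_,V=np.linalg.svd(q-c);r=(q-c)@V[2];print(V[2].round(4),len(q),r.std().round(2));q=q[abs(r)<3]
n=V[2]*np.sign(V[2][2])
# edges: orange contour rays cast onto the fitted plane
mm=m.astype(np.uint8);cn,_=cv2.findContours(mm,cv2.RETR_EXTERNAL,2);cn=max(cn,key=cv2.contourArea)[:,0].astype(float)
d=np.c_[(cn[:,0]-im["cx"])/im["fx"],(cn[:,1]-im["cy"])/im["fy"],np.ones(len(cn))]@im["T"][:3,:3].T;o=im["T"][:3,3]
w=o+d*((c-o)@n/(d@n))[:,None]
x=np.array([0.24,-0.97,.5]);x-=n*(n@x);x/=np.linalg.norm(x);y=np.cross(n,x)
ab=np.c_[(w-c)@x,(w-c)@y].astype(np.float32);r=cv2.minAreaRect(ab);print("n",n,"tilt",np.degrees(np.arccos(n[2])),"rect",r,"centre",c+r[0][0]*x+r[0][1]*y,"hdg n",np.degrees(np.arctan2(n[1],n[0])),"hdg x",np.degrees(np.arctan2(x[1],x[0])))
```

```text
[[-0.236, 0.972, 0.0, 461.998], [0.972, 0.236, -0.0, -311.679], [-0.0, 0.0, -1.0, 255.122], [0.0, 0.0, 0.0, 1.0]]
2554 [ 574.90394485 -282.33375713   72.63731148]
[ 0.1217 -0.4433 -0.8881] 2554 2.34
[ 0.1179 -0.4792 -0.8697] 2212 0.87
[ 0.1173 -0.4825 -0.868 ] 2185 0.74
[ 0.1174 -0.4826 -0.8679] 2184 0.73
n [-0.11739236  0.4825797   0.86794923] tilt 29.77880556132791 rect ((-7.448421478271484, 0.15265655517578125), (38.84642791748047, 95.90875244140625), 87.16612243652344) centre [ 575.02344958 -281.07427567   71.18188867] hdg n 103.67221609175793 hdg x -76.09563506866544
```

View pics/w3.png

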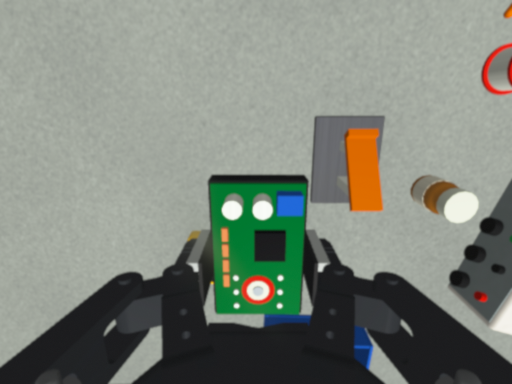

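The picture shows the held board centred between the pads at (258,245), with the joint at (258,291). The deck is at (365,170), its lip at the image top (v≈130–140). I'll refine the deck frame and the board pose in the tool.

Run:
```python
from h import *
im=pickle.load(open("w3.pkl","rb"));P=cloud(im);T=tool()
m=(mask(im,(5,130,60),(17,255,255))>0)&(np.linalg.norm(P[...,:2]-[576,-285],axis=-1)<90)&(P[...,2]>40)
n=np.array([-0.1174,.4826,.8679]);q=P[m];c=np.median(q,0)
for _ in range(4):
    k=abs((q-c)@n)<2;c=q[k].mean(0)
f=q[k]
# side edges per 6-mm slab along slope; midline -> heading
x=np.array([.24,-.97,.5]);x-=n*(n@x);x/=np.linalg.norm(x);y=np.cross(n,x);a=(f-c)@x;b=(f-c)@y
L=[(t,(b[s].min()+b[s].max())/2,b[s].max()-b[s].min()) for t in np.arange(-40,41,6) for s in [abs(a-t)<3] if s.sum()>30]
L=np.array(L);p=np.polyfit(L[:,0],L[:,1],1);print(L.round(1).tolist(),p,"a range",a.min(),a.max())
xx=x+p[0]*y;xx/=np.linalg.norm(xx);mid=c+p[1]*y
o=mid+xx*(75-mid[2])/xx[2];print("deck x",xx,"hdg",np.degrees(np.arctan2(xx[1],xx[0])),"elev",np.degrees(np.arcsin(xx[2])),"origin",o,"upper end",((f-o)@xx).max(),"lower",((f-o)@xx).min())
lip=q[(q-o)@n>6];print("lip pts",len(lip),np.percentile((lip-o)@xx,[2,50,98]),np.percentile((lip-o)@n,[50,95]))
# foot
h=hsv(im);F=(P[...,2]>5)&(P[...,2]<15)&(h[...,2]<110)&(np.linalg.norm(P[...,:2]-o[:2],axis=-1)<80);print("foot",F.sum(),cv2.minAreaRect(P[F][:,:2].astype(np.float32)))
# held board in tool frame
Q=(P-T[:3,3])@T[:3,:3];g=(mask(im,(45,80,30),(85,255,255),(195,170,320,320))>0)&(Q[...,2]<40)&(Q[...,2]>-10)
G=Q[g];z=np.median(G[:,2]);G=G[abs(G[:,2]-z)<2.5];cc=G.mean(0);V=np.linalg.svd(G-cc)[2];print("green z",z,"normal",V[2])
cn,_=cv2.findContours(g.astype(np.uint8),cv2.RETR_EXTERNAL,2);cn=max(cn,key=cv2.contourArea)[:,0].astype(float)
M=im["T_tool_cam"];d=np.c_[(cn[:,0]-im["cx"])/im["fx"],(cn[:,1]-im["cy"])/im["fy"],np.ones(len(cn))]@M[:3,:3].T;w=M[:3,3]+d*((z-M[2,3])/d[:,2:]);print("board rect",cv2.minAreaRect(w[:,:2].astype(np.float32)))
```

```text
[[-40.0, 0.4, 34.7], [-34.0, 0.1, 34.4], [-28.0, 0.6, 34.6], [-22.0, 0.1, 33.6], [-16.0, 0.5, 34.6], [-10.0, 0.1, 34.0], [-4.0, 0.1, 34.5], [2.0, 0.1, 34.2], [8.0, 0.4, 34.6], [14.0, 0.2, 34.4], [20.0, 0.4, 34.6], [26.0, 0.3, 34.9], [32.0, 0.1, 34.0], [38.0, 0.4, 34.7]] [-0.00054502  0.28777533] a range -49.40600268874514 40.84242582336707
deck x [ 0.20803638 -0.84262969  0.49668508] hdg -76.13161687481711 elev 29.780927826427497 origin [ 576.9084437  -287.59099392   75.        ] upper end 39.74843384810481 lower -50.49048748432587
lip pts 216 [-51.30702724 -47.22076247 -43.4699965 ] [8.56674329 9.71959565]
foot 1887 ((574.8818969726562, -284.82958984375), (88.3155746459961, 115.4715347290039), 13.451057434082031)
green z 8.161704069249264 normal [ 0.00447187  0.00365392 -0.99998333]
board rect ((0.4630546569824219, -0.25507545471191406), (77.58690643310547, 48.252220153808594), 0.11528109014034271)
```

```bash
cat >> h.py <<'E'
a=np.radians(-76.1);C,S=np.cos(np.radians(30)),.5
X=np.array([C*np.cos(a),C*np.sin(a),S]);N=np.array([-S*np.cos(a),-S*np.sin(a),C]);Y=np.cross(N,X)
RM=np.c_[-X,Y,-N];O=np.array([576.6,-286.1,75.])
E
python3 - <<'E'
from h import *
b=np.array([.46,-.25,14.6])
p=O+N*57+X*2-RM@b;print(p,R.from_matrix(RM).as_euler("xyz"));print(delta(tool(),p,RM))
E
```

```text
[ 568.75430242 -253.35632918  138.23741891] [3.14159265 0.52359878 1.81339709]
(array([0.1051, 0.3916, 0.3897]), array([-0.0006, -0.3331, -0.0028]))
```

Request:
step_arm:
  plan:
    - {"dx": 0.026, "dy": 0.098, "dz": 0, "ax": 0, "ay": 0, "az": 0, "gripper": 0}
    - {"dx": 0.026, "dy": 0.098, "dz": 0, "ax": 0, "ay": 0, "az": 0, "gripper": 0}
    - {"dx": 0.026, "dy": 0.098, "dz": 0.1, "ax": 0, "ay": 0, "az": 0, "gripper": 0}
    - {"dx": 0.027, "dy": 0.098, "dz": 0.1, "ax": 0, "ay": 0, "az": 0, "gripper": 0}
    - {"dx": 0, "dy": 0, "dz": 0.1, "ax": 0, "ay": 0, "az": 0, "gripper": 0}
    - {"dx": 0, "dy": 0, "dz": 0.09, "ax": 0, "ay": 0, "az": 0, "gripper": 0}
    - {"dx": 0, "dy": 0, "dz": 0, "ax": 0, "ay": -0.083, "az": -0.003, "gripper": 0}
    - {"dx": 0, "dy": 0, "dz": 0, "ax": 0, "ay": -0.083, "az": 0, "gripper": 0}
    - {"dx": 0, "dy": 0, "dz": 0, "ax": 0, "ay": -0.083, "az": 0, "gripper": 0}
    - {"dx": 0, "dy": 0, "dz": 0, "ax": 0, "ay": -0.084, "az": 0, "gripper": 0}
    - {"dx": 0, "dy": 0, "dz": 0, "ax": 0, "ay": 0, "az": 0, "gripper": 0}
    - {"dx": 0, "dy": 0, "dz": 0, "ax": 0, "ay": 0, "az": 0, "gripper": 0}

```text
clock: 7.8
eef_pos: [570.1, -251.2, 138.0]
tool_rot: [3.141, 0.521, 1.817]
force: [-0.1, -0.5, -0.9]
width: 48.0
gripper_force: 62.4
```

Run:
```python
from h import *
im=snap("wrist","w4.png");pickle.dump(im,open("w4.pkl","wb"))
b=np.array([.46,-.25,14.6]);T=tool()
p=O+N*57+X*2-RM@b;print(T[:3,3],delta(T,p,RM),ctrl.read_state()["force"])
P=cloud(im);m=(mask(im,(5,130,60),(17,255,255))>0);q=P[m];q=(q-O)@np.c_[X,Y,N];k=(abs(q[:,0])<60)&(abs(q[:,1])<30)&(abs(q[:,2])<20);q=q[k];print(len(q),np.percentile(q,[2,50,98],axis=0) if len(q) else "")
```

```text
[ 569.93266655 -252.40173158  138.38233223] (array([-0.0016, -0.0046,  0.0015]), array([ 0.0015, -0.001 ,  0.0008])) [ 0.17820307 -0.49183494 -0.44621351]
1645 [[-50.64491604 -15.76518451  -2.69884591]
 [-39.72141901   0.52440198   0.17419403]
 [-27.37703612  16.83079168   9.52242626]]
```

View pics/w4.png

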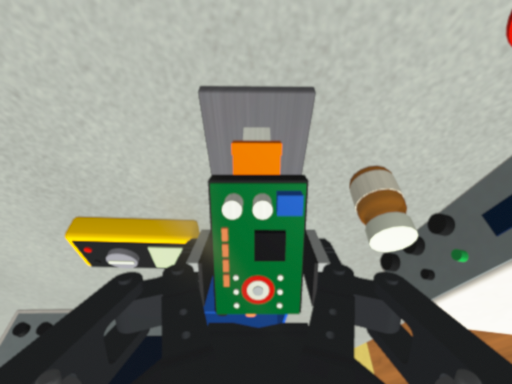

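The view shows the board tilted over the deck, with the lip visible at (257,157), centred. I'll descend along the normal.

Request:
step_arm:
  plan:
    - {"dx": -0.002, "dy": -0.003, "dz": 0.06, "ax": 0, "ay": 0, "az": 0, "gripper": 0}
    - {"dx": 0, "dy": 0, "dz": 0.06, "ax": 0, "ay": 0, "az": 0, "gripper": 0}
    - {"dx": 0, "dy": 0, "dz": 0.03, "ax": 0, "ay": 0, "az": 0, "gripper": 0}
    - {"dx": 0, "dy": 0, "dz": 0.007, "ax": 0, "ay": 0, "az": 0, "gripper": 0}
    - {"dx": 0, "dy": 0, "dz": 0, "ax": 0, "ay": 0, "az": 0, "gripper": 0}
    - {"dx": 0, "dy": 0, "dz": 0, "ax": 0, "ay": 0, "az": 0, "gripper": 0}

```text
clock: 8.6
eef_pos: [574.8, -275.0, 98.0]
tool_rot: [3.141, 0.522, 1.816]
force: [-0.1, 0.1, -1.4]
width: 48.1
gripper_force: 62.4
```

Run:
```python
from h import *
T=tool();s=ctrl.read_state();b=np.array([.46,-.25,14.6]);Q=np.c_[X,Y,N]
print("board in deck",(T[:3,3]+T[:3,:3]@b-O)@Q,"F",s["force"]@Q, delta(T,T[:3,3],RM)[1])
im=snap("wrist");P=(cloud(im)-O)@Q;m=(mask(im,(5,130,60),(17,255,255))>0)&(abs(P[...,1])<14)&(P[...,0]<-36)&(P[...,0]>-60);q=P[m];l=q[(q[:,2]>5)];print(len(l),np.percentile(l,[2,50,98],axis=0) if len(l) else "")
```

```text
board in deck [ 1.33098469  0.71992484 10.87251518] F [-0.86349142 -0.05991043 -1.15804065] [ 0.0013 -0.0009  0.0015]
971 [[-50.72901372 -13.42518935   5.291603  ]
 [-46.94096561   0.13847481   8.40813808]
 [-38.49974507  13.41303383   9.81005496]]
```

Request:
step_arm:
  plan:
    - {"dx": 0, "dy": -0.001, "dz": 0.005, "ax": 0, "ay": 0, "az": 0, "gripper": 0}
    - {"dx": 0, "dy": 0, "dz": 0.005, "ax": 0, "ay": 0, "az": 0, "gripper": 0}
    - {"dx": 0, "dy": 0, "dz": 0, "ax": 0, "ay": 0, "az": 0, "gripper": 0}

```text
clock: 9.02
eef_pos: [574.9, -276.1, 94.8]
tool_rot: [-3.141, 0.523, 1.818]
force: [-0.3, 0.8, -1.0]
width: 48.1
gripper_force: 62.5
```

Request:
step_arm:
  plan:
    - {"dx": 0, "dy": 0, "dz": 0.003, "ax": 0, "ay": 0, "az": 0, "gripper": 0}
    - {"dx": 0, "dy": 0, "dz": 0, "ax": 0, "ay": 0, "az": 0, "gripper": 0}

```text
clock: 9.28
eef_pos: [574.8, -276.2, 94.7]
tool_rot: [-3.141, 0.522, 1.817]
force: [-3.4, 6.2, 10.2]
width: 48.4
gripper_force: 63.7
```

Request:
step_arm:
  plan:
    - {"dx": 0.004, "dy": 0, "dz": -0.002, "ax": 0, "ay": 0, "az": 0, "gripper": 0}
    - {"dx": 0.003, "dy": 0, "dz": 0, "ax": 0, "ay": 0, "az": 0, "gripper": 0}
    - {"dx": 0, "dy": 0, "dz": 0, "ax": 0, "ay": 0, "az": 0, "gripper": 0}

```text
clock: 9.65
eef_pos: [574.6, -275.4, 94.3]
tool_rot: [3.142, 0.525, 1.817]
force: [-1.5, 1.5, 6.3]
width: 47.7
gripper_force: 63.2
```

Request:
step_arm:
  plan:
    - {"dx": 0.003, "dy": 0, "dz": 0, "ax": 0, "ay": 0, "az": 0, "gripper": 0}
    - {"dx": 0, "dy": 0, "dz": 0, "ax": 0, "ay": 0, "az": 0, "gripper": 0}

```text
clock: 9.9
eef_pos: [574.6, -275.3, 94.2]
tool_rot: [3.141, 0.526, 1.816]
force: [-0.8, 0.1, 6.4]
width: 48.3
gripper_force: 63.1
```

Run:
```python
from h import *
T=tool();s=ctrl.read_state();b=np.array([.46,-.25,14.6]);Q=np.c_[X,Y,N]
print("board in deck",(T[:3,3]+T[:3,:3]@b-O)@Q,"F",s["force"]@Q, delta(T,T[:3,3],RM)[1])
```

```text
board in deck [-0.32695658  0.48364574  7.53205368] F [ 2.9481537  -0.75272117  5.66528232] [0.0013 0.0015 0.0017]
```

Request:
step_arm:
  plan:
    - {"dx": 0.005, "dy": 0, "dz": 0, "ax": 0, "ay": 0, "az": 0, "gripper": 0}
    - {"dx": 0, "dy": 0, "dz": 0, "ax": 0, "ay": 0, "az": 0, "gripper": 0}

```text
clock: 10.15
eef_pos: [574.5, -274.0, 93.5]
tool_rot: [3.141, 0.526, 1.816]
force: [-0.1, 0.2, 5.6]
width: 48.1
gripper_force: 63.1
```

Run:
```python
from h import *
T=tool();s=ctrl.read_state();b=np.array([.46,-.25,14.6]);Q=np.c_[X,Y,N]
print("board in deck",(T[:3,3]+T[:3,:3]@b-O)@Q,"F",s["force"]@Q, delta(T,T[:3,3],RM)[1])
```

```text
board in deck [-1.80499035  0.64202358  7.55381752] F [ 2.67462504 -0.03751428  4.97528144] [0.0015 0.0015 0.0016]
```

Request:
step_arm:
  plan:
    - {"dx": 0.004, "dy": 0, "dz": 0, "ax": 0, "ay": 0, "az": 0, "gripper": 0}
    - {"dx": 0, "dy": 0, "dz": 0, "ax": 0, "ay": 0, "az": 0, "gripper": 0}

```text
clock: 10.4
eef_pos: [574.3, -273.0, 92.9]
tool_rot: [3.141, 0.526, 1.816]
force: [-0.8, -0.3, 6.1]
width: 48.4
gripper_force: 63.1
```

Run:
```python
from h import *
T=tool();s=ctrl.read_state();b=np.array([.46,-.25,14.6]);Q=np.c_[X,Y,N]
print("board in deck",(T[:3,3]+T[:3,:3]@b-O)@Q,"F",s["force"]@Q, delta(T,T[:3,3],RM)[1])
im=snap("wrist","w5.png")
```

```text
board in deck [-2.91285436  0.73241276  7.53853643] F [ 3.1466537  -0.82959017  5.24170068] [0.0016 0.0017 0.0016]
```

View pics/w5.png

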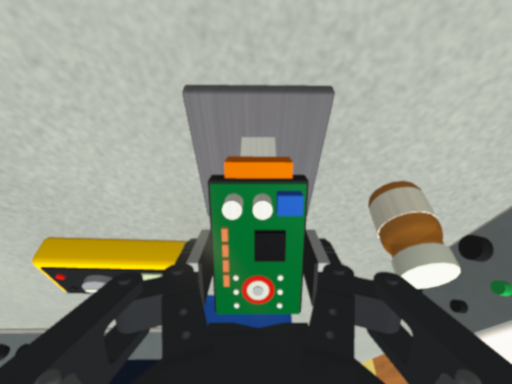

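The board is square on the deck, with the lip directly beyond its top edge at (258,168). I can't tell whether a small gap remains, so I'll nudge further until the force rises.

Request:
step_arm:
  plan:
    - {"dx": 0.004, "dy": -0.001, "dz": 0, "ax": 0, "ay": 0, "az": 0, "gripper": 0}
    - {"dx": 0, "dy": 0, "dz": 0, "ax": 0, "ay": 0, "az": 0, "gripper": 0}

```text
clock: 10.7
eef_pos: [574.3, -273.0, 92.9]
tool_rot: [3.139, 0.528, 1.815]
force: [-0.1, -1.7, 4.7]
width: 48.6
gripper_force: 62.9
```

Run:
```python
from h import *
T=tool();s=ctrl.read_state();b=np.array([.46,-.25,14.6]);Q=np.c_[X,Y,N]
print("board in deck",(T[:3,3]+T[:3,:3]@b-O)@Q,"F",s["force"]@Q, delta(T,T[:3,3],RM)[1])
```

```text
board in deck [-2.93924071  0.70474528  7.58219211] F [ 3.78032591 -0.55482053  3.25634056] [0.002  0.0028 0.0011]
```

Request:
step_arm:
  plan:
    - {"dx": -0.003, "dy": 0, "dz": 0, "ax": 0, "ay": 0, "az": 0, "gripper": 0}
    - {"dx": 0, "dy": 0, "dz": 0, "ax": 0, "ay": 0, "az": 0, "gripper": 0.9}
    - {"dx": 0, "dy": 0, "dz": 0, "ax": 0, "ay": 0, "az": 0, "gripper": 0.9}
    - {"dx": 0, "dy": 0, "dz": 0, "ax": 0, "ay": 0, "az": 0, "gripper": 0.9}
    - {"dx": 0, "dy": 0, "dz": 0, "ax": 0, "ay": 0, "az": 0, "gripper": 0.9}
    - {"dx": 0, "dy": 0, "dz": -0.03, "ax": 0, "ay": 0, "az": 0, "gripper": 0.9}
    - {"dx": 0, "dy": 0, "dz": -0.1, "ax": 0, "ay": 0, "az": 0, "gripper": 0.9}
    - {"dx": 0, "dy": 0, "dz": -0.13, "ax": 0, "ay": 0, "az": 0, "gripper": 0.9}
    - {"dx": 0, "dy": 0, "dz": -0.13, "ax": 0, "ay": 0, "az": 0, "gripper": 0.9}
    - {"dx": 0, "dy": 0, "dz": -0.13, "ax": 0, "ay": 0, "az": 0, "gripper": 0.9}
    - {"dx": 0, "dy": 0, "dz": -0.03, "ax": 0, "ay": 0, "az": 0, "gripper": 0.9}
    - {"dx": 0, "dy": 0, "dz": 0, "ax": 0, "ay": 0, "az": 0, "gripper": 0.9}

```text
clock: 12.2
eef_pos: [553.3, -191.0, 234.5]
tool_rot: [-3.141, 0.522, 1.818]
force: [0.2, -0.8, -0.5]
width: 76.5
gripper_force: 0.0
```

```bash
cat >> h.py <<'E'
def joint(im,guess_px=None):
    """centre of the white/red ring by its red pixels, cast onto the board's green plane (deck N = 15)"""
    P=(cloud(im)-O)@np.c_[X,Y,N];h=hsv(im)
    m=((h[...,0]<10)|(h[...,0]>170))&(h[...,1]>130)&(h[...,2]>90)&(abs(P[...,1])<20)&(abs(P[...,0]-20)<22)&(abs(P[...,2]-15)<6)
    v,u=np.nonzero(m);(cu,cv),r=cv2.minEnclosingCircle(np.c_[u,v].astype(np.float32));zz=np.median(P[m][:,2])
    d=im["T"][:3,:3]@[(cu-im["cx"])/im["fx"],(cv-im["cy"])/im["fy"],1];o=im["T"][:3,3]
    w=o+d*((O+N*15-o)@N)/(d@N);return w,(w-O)@np.c_[X,Y,N],(cu,cv,r),zz
E
python3 - <<'E'
from h import *
im=snap("wrist","w6.png");pickle.dump(im,open("w6.pkl","wb"));print(joint(im))
Q=np.c_[X,Y,N];P=(cloud(im)-O)@Q
g=(mask(im,(45,80,30),(85,255,255))>0)&(abs(P[...,0])<60)&(abs(P[...,1])<40)&(abs(P[...,2]-15)<6)
G=P[g];c=np.median(G,0);V=np.linalg.svd(G-G.mean(0))[2];print("face",len(G),c,V[2],cv2.minAreaRect(G[:,:2].astype(np.float32)))
E
```

```text
(array([ 578.85613574, -294.38976775,   97.27937026]), array([18.57797841,  0.19863347, 15.        ]), (257.5689697265625, 197.84483337402344, 7.656702518463135), np.float64(14.296265466438667))
face 2028 [-4.87144238 -1.52846613 13.60619638] [-0.00549097  0.00323145  0.9999797 ] ((-3.417804718017578, 0.29709434509277344), (48.292110443115234, 77.922119140625), 89.82781982421875)
```

View pics/w6.png

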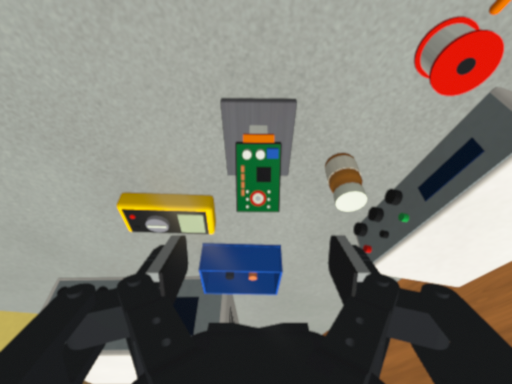

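The board lies flat and straight at the lip, and the ring at (258,198) gives the joint position. Next is the pump.

Request:
step_arm:
  plan:
    - {"dx": 0, "dy": 0, "dz": -0.04, "ax": 0, "ay": 0.083, "az": 0, "gripper": 0.9}
    - {"dx": 0, "dy": 0, "dz": -0.04, "ax": 0, "ay": 0.083, "az": 0, "gripper": 0.9}
    - {"dx": 0, "dy": 0, "dz": -0.04, "ax": 0, "ay": 0.083, "az": 0, "gripper": 0.9}
    - {"dx": 0, "dy": 0, "dz": -0.04, "ax": 0, "ay": 0.083, "az": 0, "gripper": 0.9}
    - {"dx": 0.107, "dy": 0.036, "dz": -0.02, "ax": 0, "ay": 0, "az": 0, "gripper": 0.9}
    - {"dx": 0.107, "dy": 0.036, "dz": -0.02, "ax": 0, "ay": 0, "az": 0, "gripper": 0.9}
    - {"dx": 0.107, "dy": 0.036, "dz": -0.02, "ax": 0, "ay": 0, "az": 0, "gripper": 0.9}
    - {"dx": 0.107, "dy": 0.036, "dz": 0, "ax": 0, "ay": 0, "az": 0, "gripper": 0.9}
    - {"dx": 0.1, "dy": 0.036, "dz": 0, "ax": 0, "ay": 0, "az": 0, "gripper": 0.9}
    - {"dx": 0, "dy": 0, "dz": 0, "ax": 0, "ay": 0, "az": 0, "gripper": 0.9}
    - {"dx": 0, "dy": 0, "dz": 0, "ax": 0, "ay": 0, "az": 0, "gripper": 0.9}

```text
clock: 13.62
eef_pos: [562.9, -11.2, 296.6]
tool_rot: [-3.14, 0.002, 1.815]
force: [-0.2, -0.1, -0.5]
width: 76.9
gripper_force: 0.0
```

Run:
```python
from h import *
T=tool();print(T[:3,3],ctrl.read_state()["tool_rot"])
im=snap("wrist","w7.png");pickle.dump(im,open("w7.pkl","wb"));P=cloud(im)
near=np.linalg.norm(P[...,:2]-[566,-22],axis=-1)<60
def circ(n,m,h):
    c,_=cv2.findContours(m.astype(np.uint8),cv2.RETR_EXTERNAL,2);c=max(c,key=cv2.contourArea);w=ray(im,c[:,0].astype(float),h);print(n,m.sum(),np.median(P[m],0),cv2.minEnclosingCircle(w[:,:2].astype(np.float32)))
circ("knob",(mask(im,(20,120,100),(35,255,255))>0)&near&(P[...,2]>165),177)
circ("cap",near&(P[...,2]>151)&(P[...,2]<200),160)
k=near&(P[...,2]>70)&(P[...,2]<80);circ("rim",k,76)
b=(mask(im,(95,80,30),(130,255,255))>0)&near&(P[...,2]>80)&(P[...,2]<150)
q=P[b];print("blue",len(q),np.median(q,0))
for lo in range(80,150,14):
    s=q[(q[:,2]>lo)&(q[:,2]<lo+14)]
    if len(s)>5:print(lo,len(s),s.mean(0).round(1))
```

```text
[562.92148767 -11.20225901 296.6248754 ] [-3.13978300e+00  1.80686627e-03  1.81532339e+00]
knob 293 [564.06618815 -22.48570134 176.98036586] ((564.2603149414062, -22.329343795776367), 9.158872604370117)
cap 466 [563.72707938 -19.97951121 176.13948074] ((564.1314697265625, -24.297374725341797), 13.999434471130371)
rim 295 [560.5987311  -16.49940592  74.77202318] ((563.832275390625, -22.85629653930664), 18.90019989013672)
blue 201 [562.06991272 -15.01664567 117.1571441 ]
80 34 [562.5 -15.9  87. ]
94 39 [562.4 -15.8 100.8]
108 43 [562.8 -15.6 114.7]
122 47 [562.9 -15.3 129.1]
136 38 [562.6 -15.5 140.7]
```

View pics/w7.png

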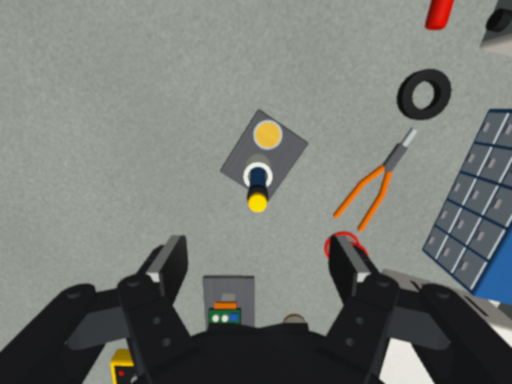

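The pump stands upright at (564,−22), seen at (258,200), concentric with the socket rim at (258,172). I'll descend over it and grip the upper barrel.

Request:
step_arm:
  plan:
    - {"dx": -0.037, "dy": -0.005, "dz": 0, "ax": 0, "ay": 0, "az": 0, "gripper": 0.9}
    - {"dx": 0, "dy": 0, "dz": 0.1, "ax": 0, "ay": 0, "az": 0, "gripper": 0.9}
    - {"dx": 0, "dy": 0, "dz": 0.13, "ax": 0, "ay": 0, "az": 0, "gripper": 0.9}
    - {"dx": 0, "dy": 0, "dz": 0.13, "ax": 0, "ay": 0, "az": 0, "gripper": 0.9}
    - {"dx": 0, "dy": 0, "dz": 0.1, "ax": 0, "ay": 0, "az": 0, "gripper": 0.9}
    - {"dx": 0, "dy": 0, "dz": 0.06, "ax": 0, "ay": 0, "az": 0, "gripper": 0.9}
    - {"dx": 0, "dy": 0, "dz": 0.03, "ax": 0, "ay": 0, "az": 0, "gripper": 0.9}
    - {"dx": 0, "dy": 0, "dz": 0, "ax": 0, "ay": 0, "az": 0, "gripper": 0.9}
    - {"dx": 0, "dy": 0, "dz": 0, "ax": 0, "ay": 0, "az": 0, "gripper": 0.9}

```text
clock: 14.8
eef_pos: [565.2, -21.6, 133.2]
tool_rot: [3.141, 0.002, 1.817]
force: [-0.1, -0.2, -0.7]
width: 76.7
gripper_force: 0.0
```

Run:
```python
from h import *
T=tool();print(T[:3,3],ctrl.read_state()["force"],delta(T,[564.2,-22.5,131.5],R.from_euler("xyz",[np.pi,0,1.813]).as_matrix()))
```

```text
[565.16870477 -21.59241683 133.22365003] [-0.10146909 -0.229535   -0.66095879] (array([-0.0021, -0.0039,  0.0057]), array([0.0006, 0.0012, 0.0025]))
```

Request:
step_arm:
  plan:
    - {"dx": -0.002, "dy": -0.003, "dz": 0.004, "ax": 0, "ay": 0, "az": 0, "gripper": 0.9}
    - {"dx": 0, "dy": 0, "dz": 0, "ax": 0, "ay": 0, "az": 0, "gripper": 0}
    - {"dx": 0, "dy": 0, "dz": 0, "ax": 0, "ay": 0, "az": 0, "gripper": 0}
    - {"dx": 0, "dy": 0, "dz": 0, "ax": 0, "ay": 0, "az": 0, "gripper": 0}
    - {"dx": 0, "dy": 0, "dz": 0, "ax": 0, "ay": 0, "az": 0, "gripper": 0}
    - {"dx": 0, "dy": 0, "dz": 0, "ax": 0, "ay": 0, "az": 0, "gripper": 0}
    - {"dx": 0, "dy": 0, "dz": 0, "ax": 0, "ay": 0, "az": 0, "gripper": 0}
    - {"dx": 0, "dy": 0, "dz": 0, "ax": 0, "ay": 0, "az": 0, "gripper": 0}
    - {"dx": 0, "dy": 0, "dz": 0, "ax": 0, "ay": 0, "az": 0, "gripper": 0}

```text
clock: 15.92
eef_pos: [564.1, -22.1, 131.2]
tool_rot: [3.141, 0.001, 1.817]
force: [1.3, 0.5, 3.4]
width: 18.8
gripper_force: 58.5
```

Request:
step_arm:
  plan:
    - {"dx": 0, "dy": 0, "dz": -0.03, "ax": 0, "ay": 0, "az": 0, "gripper": 0}
    - {"dx": 0, "dy": 0, "dz": -0.07, "ax": 0, "ay": 0, "az": 0, "gripper": 0}
    - {"dx": 0, "dy": 0, "dz": -0.1, "ax": 0, "ay": 0, "az": 0, "gripper": 0}
    - {"dx": 0, "dy": 0, "dz": -0.1, "ax": 0, "ay": 0, "az": 0, "gripper": 0}
    - {"dx": 0, "dy": 0, "dz": -0.1, "ax": 0, "ay": 0, "az": 0, "gripper": 0}
    - {"dx": 0, "dy": 0, "dz": -0.1, "ax": 0, "ay": 0, "az": 0, "gripper": 0}
    - {"dx": 0, "dy": 0, "dz": 0, "ax": 0, "ay": 0, "az": 0, "gripper": 0}
    - {"dx": 0, "dy": 0, "dz": 0, "ax": 0, "ay": 0, "az": 0, "gripper": 0}

```text
clock: 16.92
eef_pos: [563.2, -21.7, 281.0]
tool_rot: [-3.14, 0.0, 1.817]
force: [-0.5, 0.1, -2.5]
width: 18.7
gripper_force: 59.0
```

Run:
```python
from h import *
T=tool();im=snap("wrist","w8.png");sd=snap("side","s8.png");pickle.dump((T,im,sd),open("w8.pkl","wb"))
s=ctrl.read_state();print(T[:3,3],s["force"],s["width"])
P=(cloud(im)-T[:3,3])@T[:3,:3]
for n,lo,hi in(("blue",(95,60,20),(130,255,255)),("white",(0,0,120),(180,70,255))):
    m=(mask(im,lo,hi)>0)&(np.linalg.norm(P[...,:2],axis=-1)<18)&(P[...,2]>15)&(P[...,2]<125);q=P[m]
    for z in range(20,125,12):
        k=q[(q[:,2]>=z)&(q[:,2]<z+12)]
        if len(k)>8:print(n,z,len(k),k.mean(0).round(2),k[:,1].min().round(1),k[:,1].max().round(1),"near x",np.percentile(k[:,0],95).round(1))
v=np.vstack([im["color"][170:300,180:340].repeat(3,0).repeat(3,1)])
cv2.imwrite("pics/crop8.png",v[:,:,::-1])
```

```text
[563.16284799 -21.66097253 280.99984872] [ 0.61889735 -0.51210614 -1.36095302] 18.689670270454986
blue 20 283 [ 6.32 -0.39 25.62] -9.9 8.8 near x 8.3
blue 32 215 [ 6.33 -0.05 37.78] -10.0 9.2 near x 8.3
blue 44 173 [ 6.6  -0.22 49.82] -9.1 9.0 near x 8.3
blue 56 143 [ 6.4   0.07 61.87] -9.2 9.0 near x 8.1
blue 68 119 [ 6.31 -0.28 73.93] -9.4 9.0 near x 8.1
blue 80 66 [ 6.72  0.21 81.78] -9.6 9.1 near x 8.9
```

View pics/crop8.png

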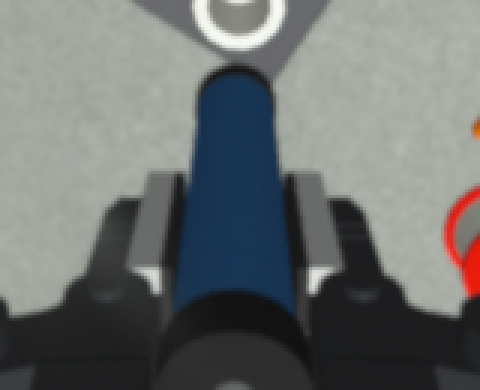

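The crop shows the barrel held centred and parallel to the fingers, clear of the socket. I'll compute the hover and final targets.

Run:
```python
from h import *
t=np.array([-.8,-.2,115.2]);J=O+X*18.9+Y*.4+N*15.3;T=tool()
for h in(65,15):
    p=J+N*h-RM@t;print(h,p,delta(T,p,RM))
```

```text
65 [ 557.46572767 -206.28436601  253.35796644] (array([-0.5926, -0.1679,  0.0904]), array([-0.001 , -0.333 ,  0.0026]))
15 [ 563.47142873 -230.55227805  210.05669625] (array([-0.6759, -0.1678,  0.2348]), array([-0.001 , -0.333 ,  0.0026]))
```

Request:
step_arm:
  plan:
    - {"dx": -0.1, "dy": -0.028, "dz": 0, "ax": 0, "ay": 0, "az": 0, "gripper": 0}
    - {"dx": -0.1, "dy": -0.028, "dz": 0, "ax": 0, "ay": 0, "az": 0, "gripper": 0}
    - {"dx": -0.1, "dy": -0.028, "dz": 0, "ax": 0, "ay": 0, "az": 0, "gripper": 0}
    - {"dx": -0.1, "dy": -0.028, "dz": 0.03, "ax": 0, "ay": 0, "az": 0, "gripper": 0}
    - {"dx": -0.1, "dy": -0.028, "dz": 0.03, "ax": 0, "ay": 0, "az": 0, "gripper": 0}
    - {"dx": -0.093, "dy": -0.028, "dz": 0.03, "ax": 0, "ay": 0, "az": 0.003, "gripper": 0}
    - {"dx": 0, "dy": 0, "dz": 0, "ax": 0, "ay": -0.083, "az": 0, "gripper": 0}
    - {"dx": 0, "dy": 0, "dz": 0, "ax": 0, "ay": -0.083, "az": 0, "gripper": 0}
    - {"dx": 0, "dy": 0, "dz": 0, "ax": 0, "ay": -0.083, "az": 0, "gripper": 0}
    - {"dx": 0, "dy": 0, "dz": 0, "ax": 0, "ay": -0.084, "az": 0, "gripper": 0}
    - {"dx": 0, "dy": 0, "dz": 0, "ax": 0, "ay": 0, "az": 0, "gripper": 0}
    - {"dx": 0, "dy": 0, "dz": 0, "ax": 0, "ay": 0, "az": 0, "gripper": 0}

```text
clock: 18.52
eef_pos: [558.2, -207.4, 254.5]
tool_rot: [-3.14, 0.523, 1.812]
force: [0.6, -0.2, -1.1]
width: 18.5
gripper_force: 58.9
```

Run:
```python
from h import *
t=np.array([-.8,-.2,115.2]);J=O+X*18.9+Y*.4+N*15.3;T=tool();Q=np.c_[X,Y,N]
for h in(65,15): print(h,delta(T,J+N*h-RM@t,RM))
im=snap("wrist","w9.png");pickle.dump((T,im),open("w9.pkl","wb"))
P=(cloud(im)-O)@Q;g=(mask(im,(45,80,30),(85,255,255))>0)&(abs(P[...,0])<60)&(abs(P[...,1])<40)&(abs(P[...,2]-15)<6)
G=P[g];print("face",len(G),np.median(G,0),cv2.minAreaRect(G[:,:2].astype(np.float32)))
B=(cloud(im)-T[:3,3])@T[:3,:3];m=(mask(im,(95,60,20),(130,255,255))>0)&(np.linalg.norm(B[...,:2],axis=-1)<18)&(B[...,2]>15)&(B[...,2]<90);q=B[m]
for z in(20,44,68):k=q[(q[:,2]>=z)&(q[:,2]<z+12)];print(z,k.mean(0).round(2))
```

```text
65 (array([ 0.0055, -0.0016,  0.0011]), array([-0.0011, -0.0002, -0.0007]))
15 (array([ 0.0054, -0.0014,  0.1677]), array([-0.0011, -0.0002, -0.0007]))
face 2045 [-4.11056162 -1.47802381 13.54099027] ((-3.233905792236328, 0.23134422302246094), (48.270694732666016, 77.54747009277344), 89.44152069091797)
20 [ 6.92 -0.46 25.46]
44 [ 7.2  -0.11 49.84]
68 [ 6.990e+00 -3.000e-02  7.391e+01]
```

Request:
step_arm:
  plan:
    - {"dx": 0.005, "dy": -0.001, "dz": 0.05, "ax": 0, "ay": 0, "az": 0, "gripper": 0}
    - {"dx": 0, "dy": 0, "dz": 0.05, "ax": 0, "ay": 0, "az": 0, "gripper": 0}
    - {"dx": 0, "dy": 0, "dz": 0.04, "ax": 0, "ay": 0, "az": 0, "gripper": 0}
    - {"dx": 0, "dy": 0, "dz": 0.02, "ax": 0, "ay": 0, "az": 0, "gripper": 0}
    - {"dx": 0, "dy": 0, "dz": 0.005, "ax": 0, "ay": 0, "az": 0, "gripper": 0}
    - {"dx": 0, "dy": 0, "dz": 0, "ax": 0, "ay": 0, "az": 0, "gripper": 0}
    - {"dx": 0, "dy": 0, "dz": 0, "ax": 0, "ay": 0, "az": 0, "gripper": 0}

```text
clock: 19.45
eef_pos: [563.8, -229.4, 211.0]
tool_rot: [-3.141, 0.525, 1.813]
force: [0.1, -0.7, -1.4]
width: 18.7
gripper_force: 58.9
```

Run:
```python
from h import *
t=np.array([-.8,-.2,115.2]);J=O+X*18.9+Y*.4+N*15.3;T=tool();s=ctrl.read_state()
print(T[:3,3],delta(T,J+N*15-RM@t,RM),s["force"],s["width"])
im=snap("wrist","w10.png");sd=snap("side","s10.png");tp=snap("top")
# side-view check: projected ring and tip positions vs what is seen
for im_,n in((sd,"side"),(im,"wrist"),(tp,"top")):
    for nm,p in(("joint",J),("tip",T[:3,3]+T[:3,:3]@t)):
        c=im_["T"][:3,:3].T@(p-im_["T"][:3,3]);print(n,nm,(im_["cx"]+im_["fx"]*c[0]/c[2]).round(1),(im_["cy"]+im_["fy"]*c[1]/c[2]).round(1))
a=sd["color"][115:185,225:305].repeat(5,0).repeat(5,1);b=im["color"][110:270,180:340].repeat(2,0).repeat(2,1)
H=max(a.shape[0],b.shape[0]);o=np.zeros((H,a.shape[1]+b.shape[1],3),np.uint8);o[:a.shape[0],:a.shape[1]]=a;o[:b.shape[0],a.shape[1]:]=b
cv2.imwrite("pics/f10.png",o[:,:,::-1])
```

```text
[ 563.80139987 -229.41005046  210.98199874] (array([-0.0014, -0.002 ,  0.0044]), array([-0.0004,  0.0006, -0.0003])) [ 0.1290174  -0.72192988 -1.35319215] 18.66343912993827
side joint 268.3 150.5
side tip 268.7 148.0
wrist joint 257.3 189.0
wrist tip 257.9 193.9
top joint 353.0 210.0
top tip 351.4 209.6
```

View pics/f10.png

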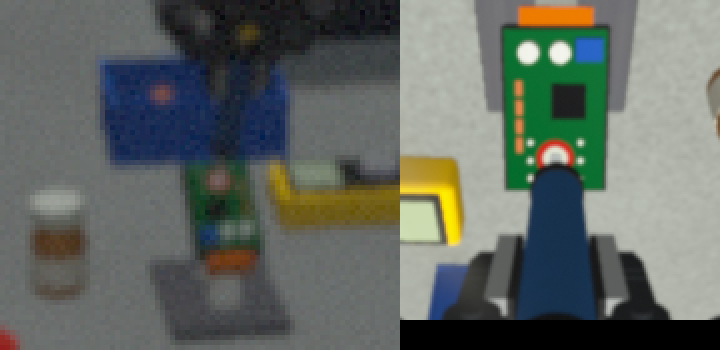

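The right-hand crop shows the ring at wrist pixel (257.5,188.5), matching the prediction of (257.3,189), with the pump's end just short of it. In the side view the tip sits over the joint at about (268,150). I'll make the last 1 mm correction.

Request:
step_arm:
  plan:
    - {"dx": -0.001, "dy": -0.002, "dz": 0.004, "ax": 0, "ay": 0, "az": 0, "gripper": 0}
    - {"dx": 0, "dy": 0, "dz": 0, "ax": 0, "ay": 0, "az": 0, "gripper": 0}
    - {"dx": 0, "dy": 0, "dz": 0, "ax": 0, "ay": 0, "az": 0, "gripper": 0}
    - {"dx": 0, "dy": 0, "dz": 0, "ax": 0, "ay": 0, "az": 0, "gripper": 0}

```text
clock: 20.1
eef_pos: [563.2, -230.6, 209.8]
tool_rot: [-3.141, 0.524, 1.813]
force: [0.1, 0.9, -0.2]
width: 18.9
gripper_force: 58.9
```

Run:
```python
from h import *
t=np.array([-.8,-.2,115.2]);J=O+X*18.9+Y*.4+N*15.3;T=tool();s=ctrl.read_state()
d=delta(T,J+N*15-RM@t,RM);print(d,s["force"],s["width"])
if abs(d[0]).max()<.006: print(ctrl.finish_job())
```

```text
(array([-0.0005,  0.0008, -0.0006]), array([-0.0007,  0.0005, -0.0004])) [ 0.10372242  0.87576079 -0.23774923] 18.860675840598994
the job is handed in; nothing more can be done
None
```

I handed the job in at about 20 s: the board lies flat and straight on the rest, its lower edge at the lip, and the gripper holds the pump square to it, nozzle about 15 mm off the ringed joint by my measurements (no verdict was returned).

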